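# Unscrew the cap of the pin jar

### The arm

A 6-joint arm with a two-finger parallel gripper is mounted at the origin on a cart in front of the work surface, level with it; the furniture and walls round the work are solid. World frame = base frame: x ahead of the robot, y to its left, z up, the work surface at z = 0. Lengths are in m, angles in rad, forces in N, time in s.
With the tool pointing down it reaches from about 0.3 to 0.775 m from the base axis. Payload 14.6 kg.
Tool frame: the origin (TCP) lies midway between the tips of the shut fingers; the grasp point (between the pads) lies 19 mm behind it (tcp_to_grasp is the z of the grasp point in the tool frame, in m); z points along the fingers, y is the direction in which the jaws open and shut (so a half turn about z gives the same grasp; the last joint's range is limited). The gripper opens to 85 mm and grips with 20 to 120 N. Pads are 22 mm wide; open, the fingers measure 114 mm over their backs; the gripper's body (76 mm by 85 mm) begins 54 mm behind the grasp point. The pads swing forward as they close: fully open they stand 13 mm farther back than shut.
Start: joints at [1.201, 0.3, 1.521, -0, 1.321, -0.067], TCP at [0.164, 0.525, 0.231] pointing down, gripper open.
Joint ranges: [-3.03, 3.03], [-0.79, 2.21], [0.23, 2.52], [-1.04, 4.18], [0, 3.07], [-2.55, 2.55]. Speed limits (rad/s): [2.22, 2.22, 2.57, 3.14, 3.14, 3.14].

### API

Orientations are given as a rotation vector (axis times angle).
In Python, from plant import get_state, snapshot, get_calibration, job_done, tcp_to_grasp gives the robot as it stands.
- The arm moves only by the shell command python3 -m creep 'ROWS' [OPENING] [FORCE]. ROWS is JSON, a list that holds one entry, the list of rows, each a list of 4 numbers: the shift along the tool's x, y, z in units of 0.15 m (1.0 is 0.15 m), then the turn about the tool's z in units of 120 degrees (1.0 is 120 degrees). In form: [[[x, y, z, yaw], ...]]. A call has exactly 8 rows; each row is the pose to reach, as a shift and turn from the pose commanded when the call began, along the tool's axes at that moment; what a row does not reach only later rows make up. A row lasts 1/12 s, in which the tool goes at most 41.7 mm and 7.16 degrees, less where a joint would pass 70% of its speed; a pose out of reach is approached as far as the arm can. A call with a number of a shift or a turn outside -1 to 1 is refused whole. A call with a gripper value outside its range is refused whole. OPENING is the opening, from 0 (shut) to 1 (fully open), set as the call begins (- or left out, the last holds). The fingers move at their own pace and stop on an object; FORCE is the grip in N (left out, the last holds). Time passes only in rows, so rows that repeat a pose let the fingers close, or fill a call up. It gives the time, the measured TCP pose, the force and the opening at its end, in the units of the state.
- get_state(): the state, without advancing time (a new reading comes with each control period).
- snapshot(name): name is "side" or "top" or "wrist"; returns (picture, depth): 384x512x3 uint8, blue, green, red; 384x512 float32, m along the optical axis (not along the pixel's ray), 0 where there is no reading.
- get_calibration(name): a dict with "fx", "fy", "cx", "cy" (pixels), "origin" and "orientation" of the camera in the world; the wrist camera has in their place "T_tool_cam" (4x4, takes a point from camera to tool coordinates, whose origin is the TCP and whose axes are the flange's). Camera axes: x right, y down, z forward; pixel columns grow to the right and rows downward; lengths in m; the calibration is good to about 2 mm. A picture is of the moment at which its call begins: read the wrist's pose just before it. get_calibration takes no time and is no camera call.
- job_done(): hands the job in, once; it reports no verdict.
The state is a dict: "t": time; "q": joint angles; "qvel": joint speeds; "joint_torque": joint torques, N m; "tcp_pos": TCP position; "eef_rot": TCP orientation; "force": force on the tool from outside, world axes, zero at the start; "wrist_torque": the same for the moment, N m; "gripper_width": finger opening in m.
Only numpy, scipy, OpenCV 4.12 (cv2) and the standard library are available. Lean on these libraries where they do the work, as an engineer would, in place of code of your own. Each camera call takes 0.05 s, during which the arm holds its last target.

### The job

The glass jar of brass pin stock, held in the wooden block on the bench, has to be opened: twist its blue screw cap loose anticlockwise, taking a fresh grip as often as needed, until it lifts free. Then set the cap down gently, open side down, wholly on the round cork mat and let it go. Leave the file and the caliper where they lie.

Things in the scene. Friction and masses are not known exactly. Their poses are not given: they have to be found in the camera images.
- cap: blue ribbed plastic screw cap, loose, 54 mm in diameter (55 over the ribs), 32 mm high, 60 g, white index bar on top. Origin at the centre of its lower (open) rim, z up along its axis to the closed top at 32 mm, x towards the index bar. Closed on the jar at the start, its x axis along the jar's x axis. Before the thread is out it cannot be pulled off.
- cap_top (a point): centre of the cap's flat top. Unscrews anticlockwise seen from above (yaw grows), rising 12 mm a full turn; after about 3.6 rad (205 degrees, 7 mm rise) nothing holds it and it lifts straight up. Friction keeps it where it is left, so it can be let go and regripped (1 mm of axial play). Turning takes up to about 0.4 N m over the first 60 degrees (gasket pressing up with 9 N), then little.
- jar: clear glass jar with brass rods in it, set fast in a square wooden block (105 mm wide, 36 mm high) fixed to the bench; neither can move. Origin at the centre of the block's underside, on the bench, z up along the jar's axis. Jar body 62 mm in diameter up to z = 66 mm, shoulder up to 78 mm. The closed cap covers z = 82 to 114 mm. Place and yaw vary; jar and mat may change sides.
- jar_rim (a point): centre of the jar's mouth, 108 mm above the bench, on the jar's axis. Neck 39 mm in diameter from z = 78 to 108 mm (47 mm over the thread, which lies at 80 to 96 mm), gasket ring on the rim up to 112 mm with the cap off.
- mat: round cork mat, fixed flat on the bench, 140 mm in diameter, 4 mm thick; origin at the centre of its underside. The cap shall stand on it.
- file: flat file with a light wooden handle lying across the bench behind the work, about 225x25x25 mm, loose; origin at the centre of its underside, long axis x. A bystander.
- caliper: steel vernier caliper lying across the bench behind the green vise, 73x224x12 mm, loose; origin at the centre of its underside, long axis y. A bystander.
There are look-alikes about, which are no part of the job. There is more than one size of the cap; the job needs the smallest.

How it is judged:
On the way, in this order (a step that is already met when the one before it is completed fails the run):
1. the cap has been turned by more than 60 degrees while still on the neck (angle between the x axis of cap and the x axis of jar, either way round above 1.05 rad and horizontal distance between cap and jar below 0.006 m and z of cap in the frame of jar below 0.092 m), for 0.1 s.
2. the cap has been turned on past 140 degrees while still on the neck (angle between the x axis of cap and the x axis of jar, either way round below 0.7 rad and horizontal distance between cap and jar below 0.006 m and z of cap in the frame of jar below 0.096 m), for 0.1 s.
3. the cap has been lifted off the neck (z of cap in the frame of jar above 0.116 m), for 0.1 s.
At the end, for the whole second after the job is handed in: the cap stands open side down (axis within 7 degrees of upright), at rest and released, on the cork mat, its centre within 45 mm of the mat's centre, so that it lies wholly on the mat (horizontal distance between cap and mat below 0.045 m and height (world z) of cap between 0 and 0.009 m and angle between cap's own z axis and vertical below 0.12 rad and linear speed of cap below 0.02 m/s and contact force between cap and mat above 0.1 N); the robot touches nothing.
It fails at once if the cap is dropped: out of the fingers, away from the jar, with its rim more than 25 mm above the bench (contact force between the fingers and cap below 0.05 N and height (world z) of cap above 0.025 m and horizontal distance between cap and jar above 0.08 m).
It fails at once if the file or the caliper is shifted by more than 30 mm (distance of any of file, caliper from where it was at the start of the episode above 0.03 m).
It also fails if it takes over 58 s, if anything falls off the work surface, if the arm or the gripper's body presses on something with over 40 N, if the wrist force passes 120 N, or if a joint passes its speed limit or range.

## Working session

There is one attempt and no reset: what is moved stays moved. The work goes in short steps, Python scripts to look and compute and a shell command to move; the robot and the scene stay as the last step left them, time stands still between calls to the robot, and variables do not carry over. Pictures are saved under pics/ and viewed, and the job is handed in when it is done.

```bash
ls; mkdir -p pics; python3 - <<'E'
from plant import *
import cv2
print(get_state(), tcp_to_grasp)
for n in("top","side"):
    p,d=snapshot(n); cv2.imwrite(f"pics/{n}0.png",p)
    import numpy as np; np.save(f"pics/{n}0.npy",d)
    print(n,get_calibration(n))
print(get_calibration("wrist"))
E
```

```text
pics
{'t': 0.0, 'q': array([ 1.20135690e+00,  3.00454203e-01,  1.52164727e+00, -4.84977071e-06,
        1.32068831e+00, -6.66044664e-02]), 'qvel': array([-5.15301637e-04,  2.87116034e-04,  1.68905681e-03, -1.01032758e-03,
       -1.76173203e-04, -7.94153015e-05]), 'joint_torque': array([ 3.91605790e-04, -5.43520403e+01, -3.61779606e+01,  2.49161822e-06,
        3.99926445e-03, -1.22188698e-05]), 'tcp_pos': array([0.16393836, 0.52473022, 0.23070258]), 'eef_rot': array([-4.73836095e-01, -3.10539568e+00,  1.83738770e-03]), 'force': array([0.15013508, 0.81238954, 0.79115533]), 'wrist_torque': array([-0.01614078, -0.03115263,  0.05973938]), 'gripper_width': 0.08530254198653607} -0.0187
top {'fx': 379.6314889757531, 'fy': 379.6314889757531, 'cx': 253.51234298394638, 'cy': 195.97291454335155, 'origin': array([ 0.4135655 , -0.06644525,  1.03286229]), 'orientation': array([-2.15503375,  2.13439392, -0.1688019 ])}
side {'fx': 455.61407075768255, 'fy': 455.61407075768255, 'cx': 256.7325654770592, 'cy': 189.71664587663852, 'origin': array([ 0.0082461 , -0.89187216,  0.68693264]), 'orientation': array([-2.00959222,  0.60975448, -0.35473424])}
{'fx': 282.44595221901994, 'fy': 282.44595221901994, 'cx': 257.60705736813316, 'cy': 189.49582754213736, 'T_tool_cam': array([[ 8.78581380e-04, -9.51294078e-01, -3.08283645e-01,
         7.92702217e-02],
       [ 9.99999564e-01,  7.38535951e-04,  5.70955106e-04,
        -1.11009556e-03],
       [-3.15467656e-04, -3.08284012e-01,  9.51294312e-01,
        -1.42641201e-01],
       [ 0.00000000e+00,  0.00000000e+00,  0.00000000e+00,
         1.00000000e+00]])}
```

View pics/top0.png

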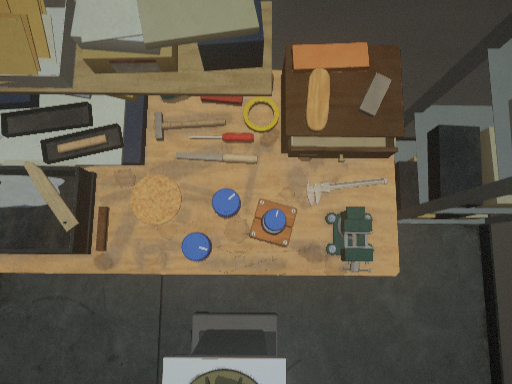

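View pics/side0.png

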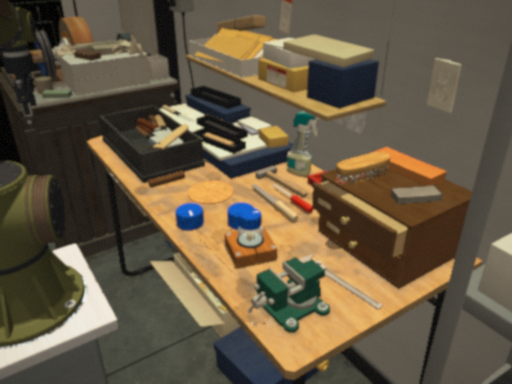

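```bash
cat > h.py <<'E'
import numpy as np, cv2
from scipy.spatial.transform import Rotation as R
from plant import *
def cam(n, st=None):
    c=get_calibration(n)
    K=np.array([[c['fx'],0,c['cx']],[0,c['fy'],c['cy']],[0,0,1]])
    if n=='wrist':
        T=np.eye(4);T[:3,:3]=R.from_rotvec(st['eef_rot']).as_matrix();T[:3,3]=st['tcp_pos']
        T=T@c['T_tool_cam']
    else:
        T=np.eye(4);T[:3,:3]=R.from_rotvec(c['orientation']).as_matrix();T[:3,3]=c['origin']
    return K,T
def proj(P,K,T):
    p=(np.atleast_2d(P)-T[:3,3])@T[:3,:3]; q=p@K.T; return q[:,:2]/q[:,2:]
def onz(u,v,z,K,T):
    d=T[:3,:3]@np.linalg.solve(K,[u,v,1.]); s=(z-T[2,3])/d[2]; return T[:3,3]+s*d
def dep(u,v,D,K,T):
    z=D[int(round(v)),int(round(u))]; return T[:3,3]+T[:3,:3]@(np.linalg.solve(K,[u,v,1.])*z)
E
python3 - <<'E'
from h import *
K,T=cam('top');np.set_printoptions(precision=4,suppress=True)
print(T)
print(proj([[0,0,0],[.164,.525,.231]],K,T))
D=np.load('pics/top0.npy')
for n,u,v in [('jarcap',274,221),('cap2',226,203),('cap3',197,247),('mat',157,200),('bench',300,250),('block',256,235),('file',218,158)]: print(n,dep(u,v,D,K,T))
K,T=cam('side');print(proj([[0,0,0],[.164,.525,.231]],K,T))
for n in('top','side'):
    p=cv2.imread(f'pics/{n}0.png')
    c=p[130:280,120:320] if n=='top' else p[150:290,150:350]
    cv2.imwrite(f'pics/{n}0c.png',cv2.resize(c,(800,600 if n=='top' else 560),interpolation=cv2.INTER_CUBIC))
s=get_state();p,d=snapshot('wrist');cv2.imwrite('pics/w0.png',p)
E
```

```text
[[ 0.0092 -0.9884  0.1514  0.4136]
 [-0.9999 -0.01   -0.0044 -0.0664]
 [ 0.0058 -0.1514 -0.9885  1.0329]
 [ 0.      0.      0.      1.    ]]
[[223.2897 419.645 ]
 [-48.4772 378.7468]]
jarcap [ 0.4937 -0.1209  0.1112]
cap2 [0.5458 0.0013 0.0429]
cap3 [0.4304 0.0737 0.044 ]
mat [0.5572 0.1923 0.0055]
bench [ 0.4257 -0.1979 -0.0018]
block [ 0.4632 -0.0784  0.0334]
file [0.6739 0.0277 0.0163]
[[ 24.1714 301.6916]
 [ 31.8984 114.864 ]]
```

View pics/top0c.png

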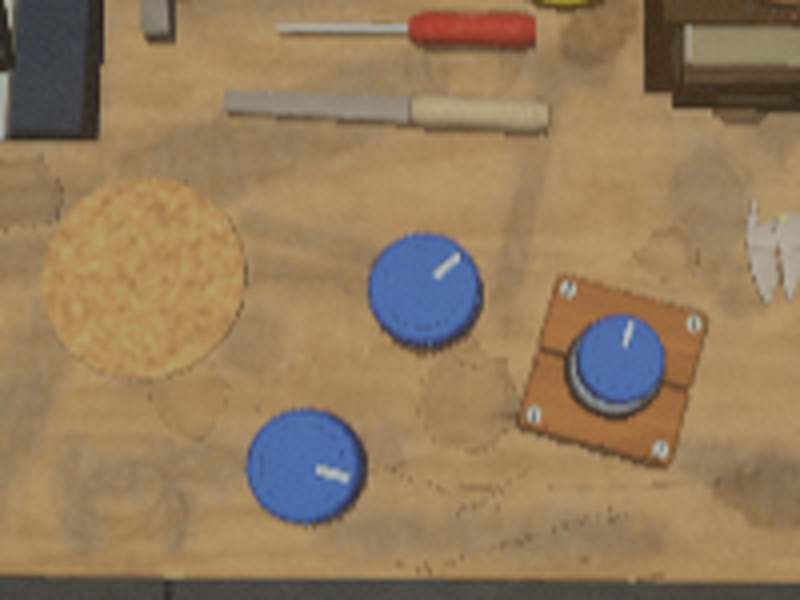

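View pics/side0c.png

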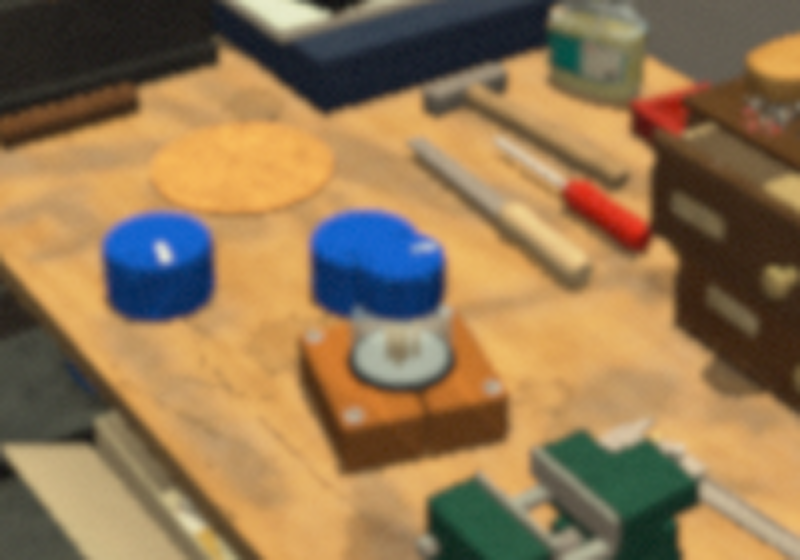

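View pics/w0.png

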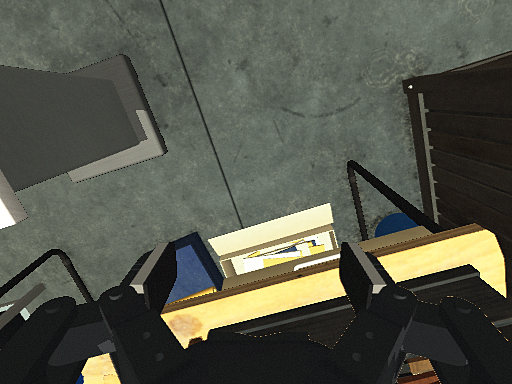

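```bash
python3 - <<'E'
from h import *
np.set_printoptions(precision=4,suppress=True)
p=cv2.imread('pics/top0.png');D=np.load('pics/top0.npy');K,T=cam('top')
v,u=np.mgrid[:384,:512]
P=(np.stack([(u-K[0,2])/K[0,0],(v-K[1,2])/K[1,1],np.ones_like(u,float)],-1)*D[...,None])@T[:3,:3].T+T[:3,3]
b=p.astype(int);blue=(b[...,0]>b[...,2]+60)
m=blue&(P[...,2]>.1)&(u>240)&(u<310)&(v>200)&(v<245)
c,r=cv2.minEnclosingCircle(np.argwhere(m)[:,::-1].astype(np.float32));print('cap px',c,r,m.sum(),'top z',np.median(P[m][:,2]),'area r',np.sqrt(m.sum()/np.pi))
print('jar', onz(*c,.114,K,T), onz(*np.argwhere(m).mean(0)[::-1],.114,K,T))
s=[(568,289),(694,323),(659,449),(533,414)]
q=np.array([onz(120+a/4-.4,130+e/4-.4,.036,K,T) for a,e in s]);print('block',q.mean(0)); e=q[0]-q[3];print('yaw',np.arctan2(e[1],e[0]))
hsv=cv2.cvtColor(p,cv2.COLOR_BGR2HSV)
for cc in [(145,278)]:
  for dx,dy in[(0,0),(-101,0),(100,0),(0,-100),(0,100)]: print('mat',onz(120+(cc[0]+dx)/4-.4,130+(cc[1]+dy)/4-.4,.004,K,T))
print('bench z',np.median(P[255:265,150:250,2]),'mat z',np.median(P[195:205,150:165,2]))
for n,(u0,v0) in dict(tray=(50,240),block=(102,228),trayedge=(92,200),shelf=(200,85),navy=(140,130)).items(): print(n,P[v0,u0])
s=get_state();print(R.from_rotvec(s['eef_rot']).as_matrix())
E
```

```text
cap px (274.86199951171875, 219.3458709716797) 10.512211799621582 330 top z 0.11468931640384622 area r 10.249012754438885
jar [ 0.4975 -0.1229  0.114 ] [ 0.4971 -0.1228  0.114 ]
block [ 0.4984 -0.1227  0.036 ]
yaw -0.2644152220360759
mat [0.5598 0.1959 0.004 ]
mat [0.5591 0.2648 0.004 ]
mat [0.5605 0.1277 0.004 ]
mat [0.6296 0.1993 0.004 ]
mat [0.4915 0.1926 0.004 ]
bench z 0.0001338128668399996 mat z 0.003953452208535935
tray [0.4454 0.463  0.0258]
block [0.4785 0.3309 0.0204]
trayedge [0.5539 0.3647 0.0161]
shelf [0.7539 0.0417 0.3004]
navy [0.7398 0.2353 0.0514]
[[-0.9545  0.2981 -0.0003]
 [ 0.2981  0.9545 -0.0008]
 [ 0.     -0.0009 -1.    ]]
```

```bash

python3 -m creep '[[[-0.086,-0.087,0,0.041],[-0.171,-0.174,0,0.083],[-0.257,-0.26,0,0.124],[-0.343,-0.347,0,0.165],[-0.428,-0.434,0,0.206],[-0.514,-0.52,0,0.248],[-0.6,-0.607,0,0.289],[-0.685,-0.694,0,0.33]]]' 1
python3 -m creep '[[[-0.121,-0.012,0,0.041],[-0.242,-0.025,0,0.083],[-0.364,-0.037,0,0.124],[-0.485,-0.05,0,0.165],[-0.606,-0.062,0,0.206],[-0.727,-0.074,0,0.248],[-0.849,-0.087,0,0.289],[-0.97,-0.099,0,0.33]]]'
python3 -m creep '[[[-0.101,0.068,0,0.041],[-0.203,0.136,0,0.083],[-0.304,0.203,0,0.124],[-0.405,0.271,0,0.165],[-0.506,0.339,0,0.206],[-0.608,0.407,0,0.248],[-0.709,0.474,0,0.289],[-0.81,0.542,0,0.33]]]'
```

```text
t: 0.82
tcp_pos: [0.2313, 0.3941, 0.2311]
eef_rot: [-1.504, -2.758, 0.001]
force: [0.7, -0.2, 0.3]
gripper_width: 0.0856
t: 1.48
tcp_pos: [0.2981, 0.264, 0.2312]
eef_rot: [2.349, 2.086, -0.0]
force: [0.1, -0.2, 0.6]
gripper_width: 0.0858
t: 2.15
tcp_pos: [0.3651, 0.134, 0.2312]
eef_rot: [-2.917, -1.167, 0.0]
force: [-1.1, 0.2, -0.2]
gripper_width: 0.0854
```

```bash

python3 -m creep '[[[-0.035,0.117,0,0.041],[-0.07,0.234,0,0.083],[-0.104,0.35,0,0.124],[-0.139,0.468,0,0.165],[-0.174,0.584,0,0.206],[-0.208,0.701,0,0.248],[-0.243,0.818,0,0.289],[-0.278,0.935,0,0.33]]]'
python3 -m creep '[[[0.048,0.112,0,0.041],[0.095,0.224,0,0.083],[0.143,0.336,0,0.124],[0.19,0.449,0,0.165],[0.238,0.561,0,0.206],[0.286,0.673,0,0.248],[0.333,0.785,0,0.289],[0.381,0.897,0,0.33]]]'
python3 - <<'E'
from h import *
np.set_printoptions(precision=4,suppress=True)
s=get_state();print(s);M=R.from_rotvec(s['eef_rot']).as_matrix();print(M)
p,d=snapshot('wrist');cv2.imwrite('pics/w1.png',p);np.save('pics/w1.npy',d)
K,T=cam('wrist',s)
print(proj([[.4978,-.1228,.114]],K,T), 'err in tool',M.T@(np.array([.4978,-.1228,.083])-s['tcp_pos'])/.15)
E
```

```text
t: 2.82
tcp_pos: [0.4322, 0.004, 0.2312]
eef_rot: [-3.14, -0.11, 0.0]
force: [-0.0, -0.4, -0.4]
gripper_width: 0.0857
t: 3.48
tcp_pos: [0.4991, -0.1259, 0.2311]
eef_rot: [2.991, -0.96, -0.001]
force: [-0.2, 0.3, 0.3]
gripper_width: 0.0854
{'t': 3.4833, 'q': array([-0.3182,  0.2219,  1.6198, -0.    ,  1.3004,  1.8739]), 'qvel': array([-0.3038,  0.32  , -0.3908, -0.0019,  0.0675,  0.7208]), 'joint_torque': array([  1.9196, -52.0165, -33.5246,  -0.0316,  -0.1414,  -1.5449]), 'tcp_pos': array([ 0.4991, -0.1259,  0.2311]), 'eef_rot': array([ 2.9912, -0.9603, -0.0007]), 'force': array([-0.1812,  0.2677,  0.2849]), 'wrist_torque': array([ 0.0853, -0.0136, -0.002 ]), 'gripper_width': 0.08541123727390414}
[[ 0.8131 -0.5821 -0.0005]
 [-0.5821 -0.8131  0.0001]
 [-0.0004  0.0002 -1.    ]]
[[254.6124 187.3658]] err in tool [-0.0188 -0.0118  0.987 ]
```

```bash
python3 - <<'E'
from h import *
np.set_printoptions(precision=4,suppress=True)
s=get_state();p,d=snapshot('wrist');cv2.imwrite('pics/w2.png',p)
K,T=cam('wrist',s);print(s['tcp_pos'],s['qvel'])
b=p.astype(int);m=(b[...,0]>b[...,2]+60)&(d>0)
v,u=np.mgrid[:384,:512]
P=(np.stack([(u-K[0,2])/K[0,0],(v-K[1,2])/K[1,1],np.ones_like(u,float)],-1)*d[...,None])@T[:3,:3].T+T[:3,3]
m&=(P[...,2]>.109)&(P[...,2]<.119)
pts=P[m];print(m.sum(),pts.mean(0),pts.min(0),pts.max(0))
c,r=cv2.minEnclosingCircle(pts[:,:2].astype(np.float32));print(c,r)
E
```

```text
[ 0.5001 -0.128   0.2309] [ 0.0371 -0.0293  0.0415  0.0024 -0.0119 -0.1282]
2167 [ 0.4994 -0.1256  0.1145] [ 0.4724 -0.1518  0.1091] [ 0.5256 -0.0986  0.1174]
(0.49923643469810486, -0.12535826861858368) 0.027039848268032074
```

View pics/w2.png

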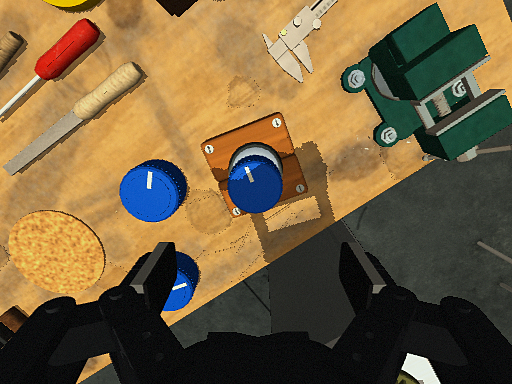

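```bash

python3 -m creep '[[[0,0,0.07,0],[0,0,0.14,0],[0,0,0.21,0],[0,0,0.28,0],[0,0,0.3,0],[0,0,0.3,0],[0,0,0.3,0],[0,0,0.3,0]]]'
python3 - <<'E'
from h import *
np.set_printoptions(precision=4,suppress=True)
s=get_state();p,d=snapshot('wrist');cv2.imwrite('pics/w3.png',p)
K,T=cam('wrist',s);print(s['tcp_pos'],s['qvel'],s['q'])
b=p.astype(int);m=(b[...,0]>b[...,2]+60)&(d>0)
v,u=np.mgrid[:384,:512]
P=(np.stack([(u-K[0,2])/K[0,0],(v-K[1,2])/K[1,1],np.ones_like(u,float)],-1)*d[...,None])@T[:3,:3].T+T[:3,3]
m&=(P[...,2]>.109)&(P[...,2]<.119)
pts=P[m];print(m.sum(),pts.mean(0),pts.min(0),pts.max(0))
c,r=cv2.minEnclosingCircle(pts[:,:2].astype(np.float32));print(c,r)
M=R.from_rotvec(s['eef_rot']).as_matrix();print(M, M.T@(np.array([*c,.083])-s['tcp_pos'])/.15)
E
```

```text
t: 4.25
tcp_pos: [0.4991, -0.125, 0.1868]
eef_rot: [-2.993, 0.953, -0.001]
force: [-0.4, 1.3, -0.2]
gripper_width: 0.0855
[ 0.4991 -0.125   0.1868] [-0.0007 -0.0023 -0.0022  0.001   0.0001  0.0017] [-0.3166  0.263   1.6761  0.      1.2017  1.8709]
3011 [ 0.4995 -0.1257  0.1146] [ 0.4722 -0.1515  0.109 ] [ 0.5257 -0.0986  0.1173]
(0.49855837225914, -0.12499087303876877) 0.027228208258748055
[[ 0.8158 -0.5783  0.0008]
 [-0.5783 -0.8158 -0.0002]
 [ 0.0008 -0.0003 -1.    ]] [-0.0039  0.0023  0.6918]
```

View pics/w3.png

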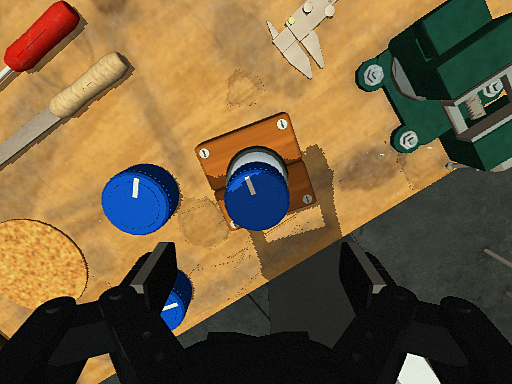

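```bash

python3 -m creep '[[[-0.002,0.002,0.1,0],[-0.003,0.003,0.2,0],[-0.004,0.004,0.3,0],[-0.005,0.005,0.4,0],[-0.005,0.005,0.5,0],[-0.005,0.005,0.6,0],[-0.005,0.005,0.66,0],[-0.005,0.005,0.69,0]]]'
python3 -m creep '[[[0,0,0,0],[0,0,0,0],[0,0,0,0],[0,0,0,0],[0,0,0,0],[0,0,0,0],[0,0,0,0],[0,0,0,0]]]' 0 50
python3 - <<'E'
from h import *
s=get_state();print(s['wrist_torque'],s['gripper_width'],s['q'])
p,d=snapshot('side');cv2.imwrite('pics/s1.png',p);cv2.imwrite('pics/s1c.png',cv2.resize(p[140:280,170:340],None,fx=4,fy=4,interpolation=2))
E
```

```text
t: 4.97
tcp_pos: [0.4976, -0.1251, 0.082]
eef_rot: [-2.993, 0.954, 0.002]
force: [0.2, 0.3, 0.2]
gripper_width: 0.0853
t: 5.63
tcp_pos: [0.499, -0.1248, 0.0843]
eef_rot: [-2.992, 0.953, -0.005]
force: [3.4, 6.4, 4.3]
gripper_width: 0.053
[ 0.91322199 -0.45420909  0.00829657] 0.05301528082714896 [-3.16878612e-01  3.96042751e-01  1.76632637e+00  1.23465105e-03
  9.76201058e-01  1.87004122e+00]
```

View pics/s1c.png

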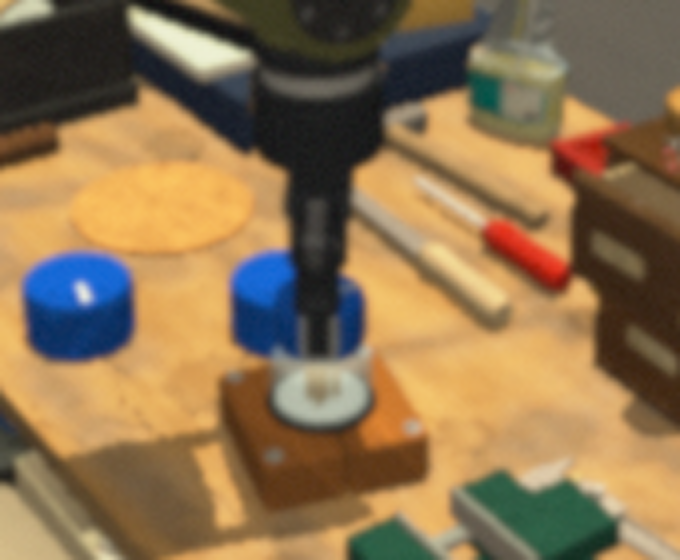

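```bash

python3 -m creep '[[[0,-0.003,-0.001,-0.047],[0,-0.003,-0.002,-0.094],[0,-0.003,-0.004,-0.141],[0,-0.003,-0.005,-0.188],[0,-0.003,-0.006,-0.234],[0,-0.003,-0.008,-0.281],[0,-0.003,-0.009,-0.328],[0,-0.003,-0.01,-0.375]]]'
python3 - <<'E'
from h import *
s=get_state();print(s['wrist_torque'],s['gripper_width'],s['q'])
p,d=snapshot('wrist');cv2.imwrite('pics/w4.png',p)
E
```

```text
t: 6.35
tcp_pos: [0.4995, -0.1245, 0.0859]
eef_rot: [3.129, 0.272, 0.006]
force: [3.3, 6.9, 4.2]
gripper_width: 0.053
[ 1.02907803 -0.56269994 -0.17958176] 0.05295654427001071 [-3.16016098e-01  3.94031970e-01  1.76471276e+00  1.43522068e-03
  9.79238167e-01  1.08074933e+00]
```

View pics/w4.png

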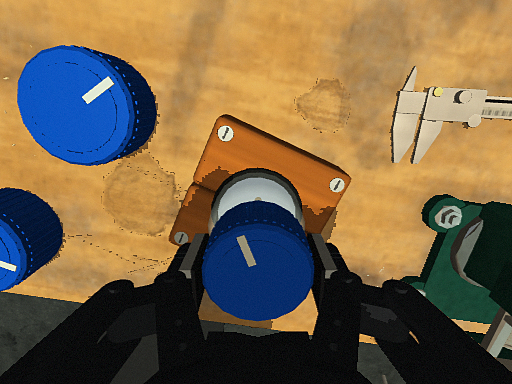

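```bash

python3 -m creep '[[[0,-0.003,-0.001,-0.047],[0,-0.004,-0.002,-0.094],[0,-0.004,-0.004,-0.141],[0,-0.004,-0.005,-0.188],[0,-0.004,-0.006,-0.234],[0,-0.004,-0.008,-0.281],[0,-0.004,-0.009,-0.328],[0,-0.004,-0.01,-0.375]]]'
python3 -m creep '[[[0,0,-0.001,-0.047],[0,0,-0.002,-0.094],[0,0,-0.004,-0.141],[0,0,-0.005,-0.188],[0,0,-0.006,-0.234],[0,0,-0.008,-0.281],[0,0,-0.009,-0.328],[0,0,-0.01,-0.375]]]'
python3 - <<'E'
from h import *
s=get_state();print(s['wrist_torque'],s['gripper_width'],s['q'])
p,d=snapshot('wrist');cv2.imwrite('pics/w5.png',p)
E
```

```text
t: 7.07
tcp_pos: [0.4989, -0.124, 0.0868]
eef_rot: [2.786, 1.448, 0.004]
force: [4.9, 3.5, -0.8]
gripper_width: 0.0529
t: 7.73
tcp_pos: [0.4987, -0.124, 0.0882]
eef_rot: [2.02, 2.404, 0.002]
force: [2.3, 4.8, -0.4]
gripper_width: 0.0527
[ 0.72439338 -0.37568373 -0.10460409] 0.052715045359015486 [-3.15279238e-01  3.89597582e-01  1.76441440e+00  9.53956829e-04
  9.85638053e-01 -4.89145160e-01]
```

View pics/w5.png

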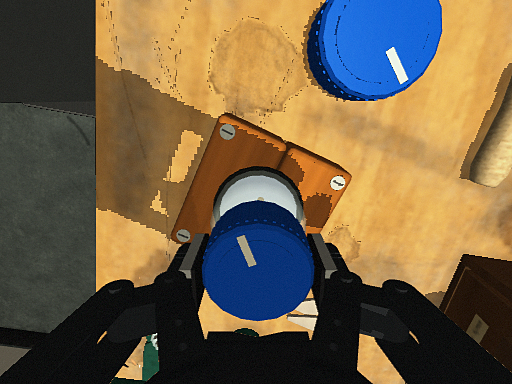

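```bash

python3 -m creep '[[[0,0,-0.001,-0.047],[0,0,-0.002,-0.094],[0,0,-0.004,-0.141],[0,0,-0.005,-0.188],[0,0,-0.006,-0.234],[0,0,-0.008,-0.281],[0,0,-0.009,-0.328],[0,0,-0.01,-0.375]]]'
python3 -m creep '[[[0,0,-0.001,-0.047],[0,0,-0.002,-0.094],[0,0,-0.004,-0.141],[0,0,-0.005,-0.188],[0,0,-0.006,-0.234],[0,0,-0.008,-0.281],[0,0,-0.009,-0.328],[0,0,-0.01,-0.375]]]'
python3 - <<'E'
from h import *
s=get_state();print(s['wrist_torque'],s['gripper_width'],s['q'])
p,d=snapshot('wrist');cv2.imwrite('pics/w6.png',p)
E
```

```text
t: 8.45
tcp_pos: [0.4985, -0.1241, 0.0896]
eef_rot: [0.95, 2.993, 0.001]
force: [1.6, 3.5, 1.0]
gripper_width: 0.0531
t: 9.12
tcp_pos: [0.4982, -0.1244, 0.091]
eef_rot: [-0.268, 3.129, -0.001]
force: [-0.4, 1.0, 0.6]
gripper_width: 0.0532
[ 0.16826982  0.10944039 -0.00832275] 0.05315253897662417 [-3.15889510e-01  3.85124738e-01  1.76301502e+00 -1.36350816e-04
  9.92536034e-01 -2.05738295e+00]
```

View pics/w6.png

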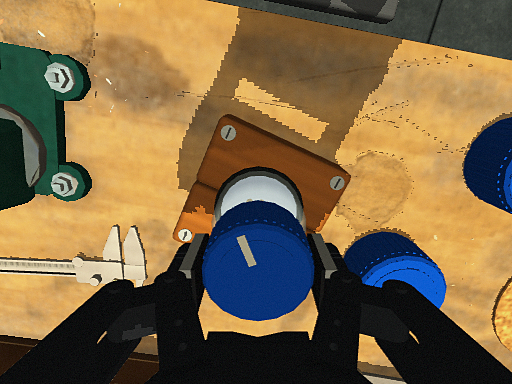

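```bash

python3 -m creep '[[[0,0,-0.005,0],[0,0,-0.01,0],[0,0,-0.02,0],[0,0,-0.03,0],[0,0,-0.04,0],[0,0,-0.05,0],[0,0,-0.06,0],[0,0,-0.07,0]]]'
python3 - <<'E'
from h import *
s=get_state();print(s['wrist_torque'],s['gripper_width'],s['force'])
E
```

```text
t: 9.83
tcp_pos: [0.498, -0.1243, 0.101]
eef_rot: [-0.264, 3.13, -0.0]
force: [-0.6, -0.3, -0.0]
gripper_width: 0.0533
[-0.01812563 -0.00317964 -0.00019104] 0.053256101806369756 [-0.55945671 -0.34975196 -0.02637414]
```

```bash

python3 -m creep '[[[0,0,-0.08,0],[0,0,-0.16,0],[0,0,-0.24,0],[0,0,-0.32,0],[0,0,-0.4,0],[0,0,-0.5,0],[0,0,-0.6,0],[0,0,-0.6,0]]]'
python3 - <<'E'
from h import *
np.set_printoptions(precision=4,suppress=True)
s=get_state();print(s['gripper_width'],s['force'],s['q'],s['tcp_pos'])
p,d=snapshot('side');cv2.imwrite('pics/s2c.png',cv2.resize(p[100:280,150:340],None,fx=3,fy=3,interpolation=2))
M=R.from_rotvec(s['eef_rot']).as_matrix();print(M);print(M.T@(np.array([.5605,.196,.19])-s['tcp_pos'])/.15)
E
```

```text
t: 10.5
tcp_pos: [0.499, -0.1246, 0.1936]
eef_rot: [-0.264, 3.127, -0.003]
force: [0.7, 0.4, 0.3]
gripper_width: 0.053
0.05298604450109764 [0.6616 0.4209 0.3104] [-0.3159  0.2534  1.6713  0.      1.2125 -2.0549] [ 0.499  -0.1246  0.1936]
[[-0.9859 -0.1674  0.0041]
 [-0.1674  0.9859 -0.0013]
 [-0.0038 -0.002  -1.    ]]
[-0.762   2.0384  0.0226]
```

View pics/s2c.png

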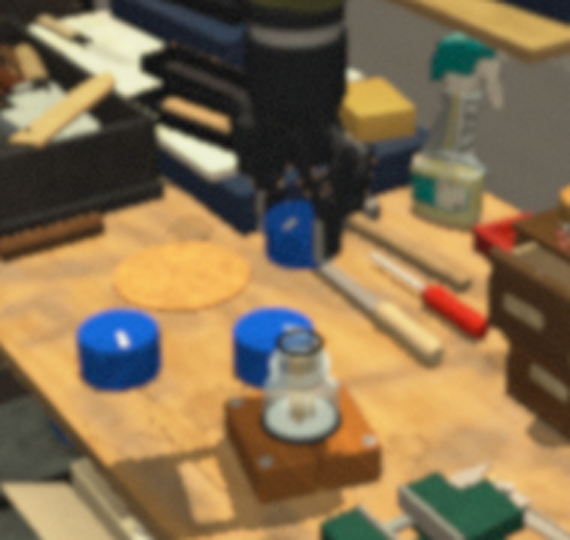

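```bash

python3 -m creep '[[[-0.03,0.08,0,0],[-0.064,0.17,0,0],[-0.095,0.255,0,0],[-0.127,0.34,0,0],[-0.159,0.425,0,0],[-0.19,0.51,0,0],[-0.222,0.595,0,0],[-0.254,0.68,0,0]]]'
python3 -m creep '[[[-0.032,0.085,0,0],[-0.064,0.17,0,0],[-0.095,0.255,0,0],[-0.127,0.34,0,0],[-0.159,0.425,0,0],[-0.19,0.51,0,0],[-0.222,0.595,0,0],[-0.254,0.68,0,0]]]'
python3 -m creep '[[[-0.032,0.085,0,0],[-0.064,0.17,0,0],[-0.11,0.3,0,0],[-0.15,0.42,0,0],[-0.19,0.52,0,0],[-0.22,0.6,0,0],[-0.245,0.66,0,0],[-0.254,0.68,0,0]]]'
python3 - <<'E'
from h import *
np.set_printoptions(precision=4,suppress=True)
s=get_state();print(s['gripper_width'],s['force'],s['q'])
for n in('wrist','side'):
  p,d=snapshot(n);cv2.imwrite(f'pics/{n}7.png',p)
  if n=='wrist':np.save('pics/w7.npy',d)
K,T=cam('wrist',s);print(proj([[.5605,.196,.004]],K,T),s['tcp_pos'])
E
```

```text
t: 11.22
tcp_pos: [0.5181, -0.0159, 0.1895]
eef_rot: [0.264, -3.129, -0.001]
force: [-0.1, 0.3, -0.4]
gripper_width: 0.053
t: 11.88
tcp_pos: [0.5389, 0.091, 0.1902]
eef_rot: [0.264, -3.13, -0.0]
force: [-0.3, -0.1, -0.6]
gripper_width: 0.053
t: 12.55
tcp_pos: [0.5595, 0.1979, 0.1906]
eef_rot: [0.266, -3.13, -0.0]
force: [0.1, 0.3, -0.5]
gripper_width: 0.0531
0.05309271230163699 [ 0.0788  0.2875 -0.4788] [ 0.2783  0.4304  1.4404  0.0001  1.2709 -1.4619]
[[256.4718 168.5811]] [0.5595 0.1979 0.1906]
```

View pics/wrist7.png

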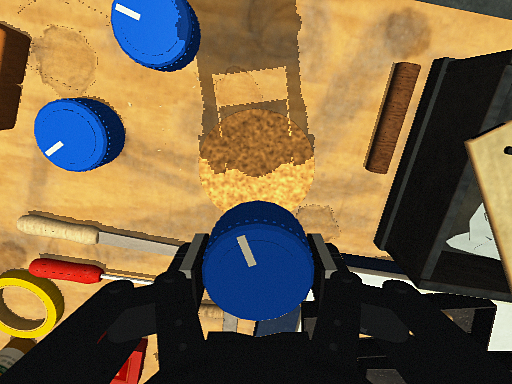

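View pics/side7.png

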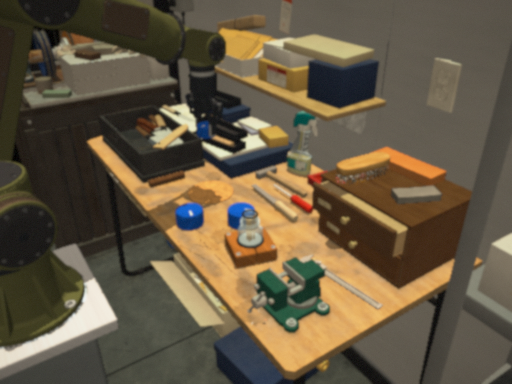

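```bash

python3 -m creep '[[[0,0,0.08,0],[0,0,0.2,0],[0,0,0.32,0],[0,0,0.44,0],[0,0,0.56,0],[0,0,0.67,0],[0,0,0.76,0],[0,0,0.8,0]]]'
python3 -m creep '[[[0,0,0.07,0],[0,0,0.14,0],[0,0,0.21,0],[0,0,0.27,0],[0,0,0.31,0],[0,0,0.34,0],[0,0,0.35,0],[0,0,0.35,0]]]'
python3 - <<'E'
from h import *
np.set_printoptions(precision=4,suppress=True)
s=get_state();print(s['gripper_width'],s['force'],s['q'],s['tcp_pos'])
p,d=snapshot('side');cv2.imwrite('pics/s8c.png',cv2.resize(p[100:250,120:290],None,fx=4,fy=4,interpolation=2))
p,d=snapshot('wrist');cv2.imwrite('pics/w8.png',p)
E
```

```text
t: 13.32
tcp_pos: [0.5584, 0.1955, 0.0681]
eef_rot: [0.263, -3.127, 0.001]
force: [-0.5, 0.0, -1.4]
gripper_width: 0.0525
t: 13.98
tcp_pos: [0.5594, 0.1966, 0.0181]
eef_rot: [0.264, -3.13, 0.0]
force: [0.4, 0.6, -0.6]
gripper_width: 0.0528
0.05281855169679704 [ 0.3728  0.5533 -0.6084] [ 0.2762  0.6447  1.558  -0.      0.939  -1.4631] [0.5594 0.1966 0.0181]
```

View pics/s8c.png

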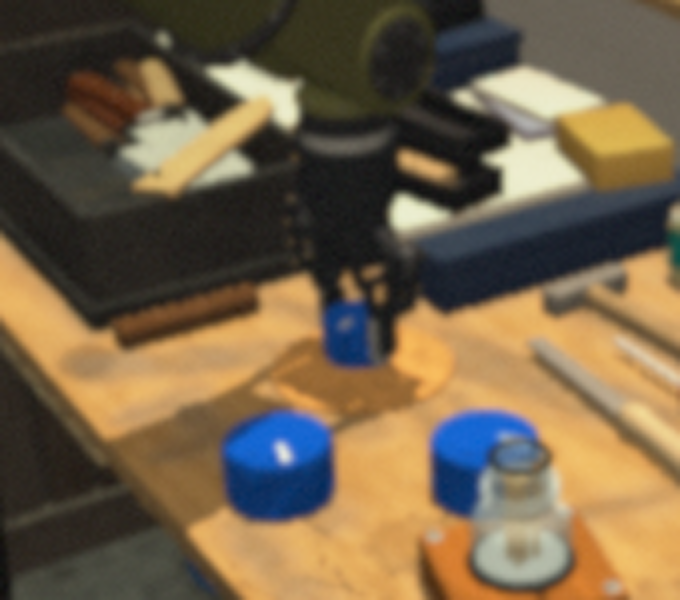

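View pics/w8.png

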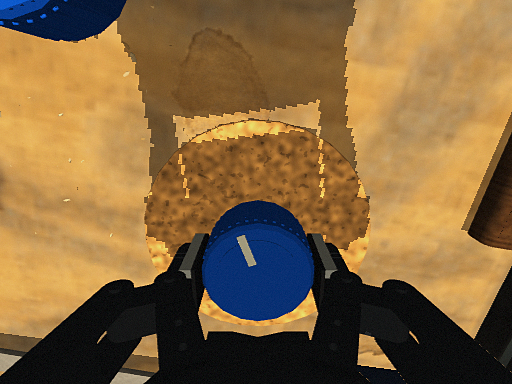

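```bash

python3 -m creep '[[[0,0,0.009,0],[0,0,0.018,0],[0,0,0.027,0],[0,0,0.036,0],[0,0,0.044,0],[0,0,0.052,0],[0,0,0.06,0],[0,0,0.06,0]]]'
python3 -m creep '[[[0,0,0.003,0],[0,0,0.006,0],[0,0,0.009,0],[0,0,0.012,0],[0,0,0.012,0],[0,0,0.012,0],[0,0,0.012,0],[0,0,0.012,0]]]'
```

```text
t: 14.75
tcp_pos: [0.5593, 0.1965, 0.009]
eef_rot: [0.264, -3.13, 0.0]
force: [-1.2, 0.4, -0.7]
gripper_width: 0.053
t: 15.42
tcp_pos: [0.5594, 0.1966, 0.0075]
eef_rot: [-0.264, 3.13, -0.0]
force: [0.3, 0.4, -0.6]
gripper_width: 0.0531
```

```bash

python3 -m creep '[[[0,0,0.002,0],[0,0,0.004,0],[0,0,0.006,0],[0,0,0.008,0],[0,0,0.01,0],[0,0,0.01,0],[0,0,0.01,0],[0,0,0.01,0]]]'
```

```text
t: 16.08
tcp_pos: [0.5595, 0.1966, 0.0061]
eef_rot: [-0.264, 3.13, 0.0]
force: [-1.4, 0.6, 2.5]
gripper_width: 0.0531
```

```bash

python3 -m creep '[[[0,0,0.002,0],[0,0,0.002,0],[0,0,0.002,0],[0,0,0.002,0],[0,0,0.002,0],[0,0,0.002,0],[0,0,0.002,0],[0,0,0.002,0]]]' 1
python3 -m creep '[[[0,0,-0.03,0],[0,0,-0.06,0],[0,0,-0.1,0],[0,0,-0.15,0],[0,0,-0.2,0],[0,0,-0.27,0],[0,0,-0.35,0],[0,0,-0.45,0]]]'
python3 -m creep '[[[0,0,-0.1,0],[0,0,-0.2,0],[0,0,-0.3,0],[0,0,-0.4,0],[0,0,-0.5,0],[0,0,-0.6,0],[0,0,-0.65,0],[0,0,-0.65,0]]]'
python3 - <<'E'
from h import *
np.set_printoptions(precision=4,suppress=True)
s=get_state();p,d=snapshot('wrist');cv2.imwrite('pics/w9.png',p)
K,T=cam('wrist',s);print(s['tcp_pos'],s['force'],s['gripper_width'])
b=p.astype(int);m=(b[...,0]>b[...,2]+60)&(d>0)
v,u=np.mgrid[:384,:512]
P=(np.stack([(u-K[0,2])/K[0,0],(v-K[1,2])/K[1,1],np.ones_like(u,float)],-1)*d[...,None])@T[:3,:3].T+T[:3,3]
m&=(P[...,2]>.031)&(P[...,2]<.041)&(np.hypot(P[...,0]-.56,P[...,1]-.196)<.06)
pts=P[m];print(m.sum(),pts.mean(0),np.percentile(pts[:,2],[5,95]))
print(cv2.minEnclosingCircle(pts[:,:2].astype(np.float32)))
p,d=snapshot('side');cv2.imwrite('pics/s9c.png',cv2.resize(p[100:250,120:290],None,fx=4,fy=4,interpolation=2))
E
```

```text
t: 16.75
tcp_pos: [0.5594, 0.1966, 0.0057]
eef_rot: [-0.264, 3.13, -0.0]
force: [0.2, -1.3, -0.1]
gripper_width: 0.085
t: 17.42
tcp_pos: [0.5592, 0.1965, 0.0742]
eef_rot: [0.264, -3.13, 0.0]
force: [-0.5, -0.5, 0.3]
gripper_width: 0.085
t: 18.08
tcp_pos: [0.56, 0.1968, 0.1731]
eef_rot: [-0.264, 3.127, 0.001]
force: [0.4, 0.5, 0.4]
gripper_width: 0.0857
[0.56   0.1968 0.1731] [0.3581 0.4522 0.3657] 0.08572373891292892
1905 [0.5584 0.1959 0.0361] [0.0345 0.0375]
((0.5585942268371582, 0.19592326879501343), 0.02703387476503849)
```

View pics/w9.png

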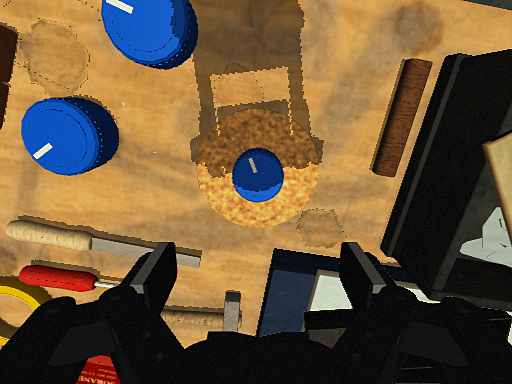

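View pics/s9c.png

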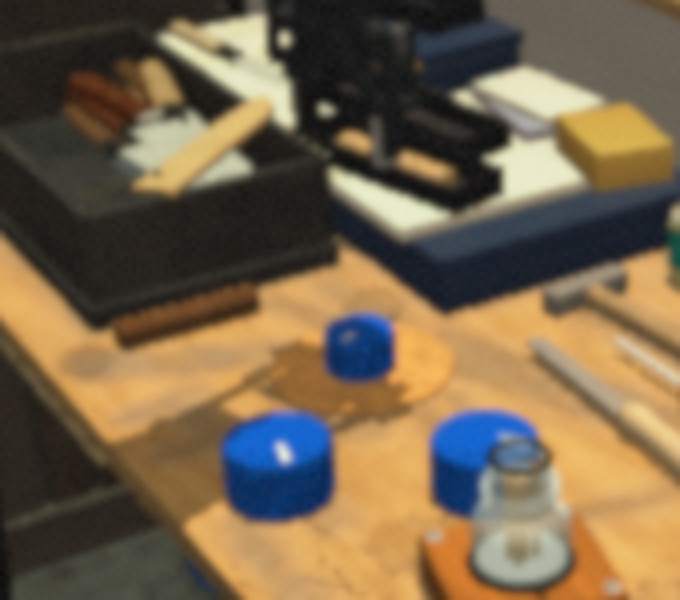

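The cap stands flat at wrist pixel (257,174), with its top 36 mm above the bench. It sits in the middle of the mat, which spans columns 197–322, and the gripper is clear of it. Handing in.

```bash
python3 -c "
from plant import *
print(job_done())"
```

```text
the job is handed in; nothing more can be done
None
```

The jar is open: its cap stands open side down on the cork mat, released. I handed the job in at about 18 s of the 58 s allowed.

- **Unscrewing:** I turned the cap about 225° anticlockwise in one 50 N grip, following the thread's rise, so no regrip was needed. The index bar kept its place relative to the gripper throughout, so the cap did not slip. It then lifted off with no measurable pull.
- **Placing:** I lowered it onto the mat until about 3 N of contact showed, opened the fingers and backed straight up.
- **Last checks:** The wrist camera put the cap's centre about 2 mm from the mat's centre. Its top was level, 36 mm above the bench, which fits a 32 mm cap on a 4 mm mat. The gripper was open and touched nothing.
- **Bystanders:** I never moved near the file or the caliper. I did not measure their final positions.
- **Disagreement:** The top and wrist cameras differed by about 2–3 mm on where the jar stood. I went with a point close to the wrist reading. The light side force I felt while gripping confirmed it to about 1 mm.

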